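Reverse a row of starter-culture jars into the incubation rack

ROBOT

A 6-joint arm with a two-finger parallel gripper is mounted at the origin on a cart in front of the work surface, level with it; the furniture and walls round the work are solid. World frame = base frame: x ahead of the robot, y to its left, z up, the work surface at z = 0. Lengths are in m, angles in rad, forces in N, time in s.
With the tool pointing down it reaches from about 0.35 to 0.775 m from the base axis. Payload 7.3 kg.
Tool frame: the origin (TCP) lies midway between the tips of the shut fingers; the grasp point (between the pads) lies grasp_offset behind it (grasp_offset is the distance from the TCP to the grasp point, in m); z points along the fingers, y is the line along which they close (so a half turn about z gives the same grasp; the last joint's range is limited). The gripper opens to 92 mm and grips with 3 to 60 N. Pads are 19 mm wide; open, the fingers measure 130 mm over their backs; the gripper's body (75 mm by 190 mm) begins 47 mm behind the grasp point.
Start: joints at [0.999, 0.342, 1.524, -0, 1.275, -0.146], TCP at [0.217, 0.478, 0.227] pointing down, gripper open.
Joint ranges: [-2.53, 2.53], [-0.77, 2.02], [0.04, 2.7], [-1, 4.14], [0.28, 2.66], [-3.11, 3.11]. Speed limits (rad/s): [2.57, 2.57, 3.14, 3.14, 3.14, 3.14].

INTERFACE

Orientations are given as [roll, pitch, yaw] about the fixed x, y, z axes, in that order (R = Rz(yaw) Ry(pitch) Rx(roll)).
In Python, from cell import * gives the robot as it stands.
- The arm moves only by the tool step_arm, never from a script. Its argument "plan" is a list of rows, each a list of 5 numbers: the closure, from -1 (fully open) to 1 (shut), then the shift along the tool's x, y, z in m, then the turn about the tool's z in rad. In form: [[hand, x, y, z, twist], ...]. A call has 1 to 20 rows; each row is the pose to reach, as a shift and turn from the pose commanded when the call began, along the tool's axes at that moment; what a row does not reach only later rows make up. A row lasts 1/8 s, in which the tool goes at most 62.5 mm and 10.7 degrees, less where a joint would pass 70% of its speed; a pose out of reach is approached as far as the arm can. A call with a gripper value outside its range is refused whole. The fingers move at their own pace and stop on an object; "grip_force" is the grip in N (left out, the last holds). Time passes only in rows, so rows that repeat a pose let the fingers close. It gives the time, the measured TCP pose, the force, the opening and the grip force at its end, in the units of the state.
- observe(): the state, without advancing time (a new reading comes with each control period).
- read_camera(name): name is "side" or "top" or "wrist"; returns a dict with "img" (400x640x3 uint8, red, green, blue), "range_z" (400x640 float32, m along the optical axis (not along the pixel's ray), 0 where there is no reading), "fx", "fy", "cx", "cy" (pixels), "R" (3x3) and "t" (3): a world point X has camera coordinates R X + t; the wrist camera has in their place "T_tool_cam" (4x4, takes a point from camera to tool coordinates, whose origin is the TCP and whose axes are the flange's). Camera axes: x right, y down, z forward; pixel columns grow to the right and rows downward; lengths in m; the calibration is good to about 2 mm. A picture is of the moment at which its call begins: read the wrist's pose just before it.
- hand_in(): hands the job in; it is judged then, once.
The state is a dict: "time": time; "qpos": joint angles; "qvel": joint speeds; "joint_efforts": joint torques, N m; "tool_pos": TCP position; "tool_rot": TCP orientation; "contact_force": force on the tool from outside, world axes, zero at the start; "torque": the same for the moment, N m; "opening": finger opening in m; "grip_force": force on a finger pad.
Only numpy, scipy, OpenCV 4.12 (cv2) and the standard library are available. Lean on these libraries where they do the work, as an engineer would, in place of code of your own. Each camera call takes 0.05 s, during which the arm holds its last target. There are 200 camera calls.

TASK

Move the four starter-culture jars from the wooden rack into the empty grey rack in reverse order: the jar nearest the blue end of the wooden rack goes into the grey rack's place farthest from its blue end, the next one beside it, and so on, so that the jar farthest from the wooden rack's blue end finishes next to the grey rack's blue end. Keep the jars upright, set each one down on the floor of its place without dropping it, and leave them all standing there released.

Things in the scene. Friction and masses are not known exactly. Their poses are not given: they have to be found in the camera images.
- wooden_rack: Light wooden rack, full at the start, 284 x 68 mm, fixed, at any yaw. Origin mid-rack on the bench, z up. A row of four 60 x 60 mm places centred at x = 0, y = -96, -32, 32, 96 mm, floors 6 mm and 4 mm thick walls 25 mm above the bench (end plates 30). The end plate at +y is BLUE, the other plain. A 22 mm wide, 18 mm high ledge on its -x side carries a colour clip beside each place.
- grey_rack: Grey plastic rack, empty at the start, without ledge or clips, 284 x 68 mm, fixed, at any yaw. Origin mid-rack on the bench, z up. A row of four 60 x 60 mm places centred at x = 0, y = -96, -32, 32, 96 mm, floors 6 mm and 4 mm thick walls 25 mm above the bench (end plates 30). The end plate at +y is BLUE, the other plain.
- red_jar_center (a point): Starter-culture jar with a red cap: upright closed cylinder, 42 mm across, 95 mm high, 0.15 to 0.31 kg, loose, at the start within 4 mm of the middle of its place in the wooden rack. The point is its centre, 47.5 mm above its foot; z is its upright axis. Along the row the next jar is about 22 mm (at least 14) away; across the row (rack x) it is free above the walls.
- yellow_jar_center (a point): Starter-culture jar with a yellow cap: upright closed cylinder, 42 mm across, 95 mm high, 0.15 to 0.31 kg, loose, at the start within 4 mm of the middle of its place in the wooden rack. The point is its centre, 47.5 mm above its foot; z is its upright axis. Along the row the next jar is about 22 mm (at least 14) away; across the row (rack x) it is free above the walls.
- green_jar_center (a point): Starter-culture jar with a green cap: upright closed cylinder, 42 mm across, 95 mm high, 0.15 to 0.31 kg, loose, at the start within 4 mm of the middle of its place in the wooden rack. The point is its centre, 47.5 mm above its foot; z is its upright axis. Along the row the next jar is about 22 mm (at least 14) away; across the row (rack x) it is free above the walls.
- black_jar_center (a point): Starter-culture jar with a black cap: upright closed cylinder, 42 mm across, 95 mm high, 0.15 to 0.31 kg, loose, at the start within 4 mm of the middle of its place in the wooden rack. The point is its centre, 47.5 mm above its foot; z is its upright axis. Along the row the next jar is about 22 mm (at least 14) away; across the row (rack x) it is free above the walls.
- clip_red: Red colour clip, 16 x 44 x 6 mm, fixed on the ledge of the wooden rack beside the place where the red-capped jar starts; its origin (underside) is 45 mm from that place's middle, toward the rack's local -x. It stays there and so records that place. Axes as the wooden rack's.
- clip_yellow: Yellow colour clip, 16 x 44 x 6 mm, fixed on the ledge of the wooden rack beside the place where the yellow-capped jar starts; its origin (underside) is 45 mm from that place's middle, toward the rack's local -x. It stays there and so records that place. Axes as the wooden rack's.
- clip_green: Green colour clip, 16 x 44 x 6 mm, fixed on the ledge of the wooden rack beside the place where the green-capped jar starts; its origin (underside) is 45 mm from that place's middle, toward the rack's local -x. It stays there and so records that place. Axes as the wooden rack's.
- clip_black: Black colour clip, 16 x 44 x 6 mm, fixed on the ledge of the wooden rack beside the place where the black-capped jar starts; its origin (underside) is 45 mm from that place's middle, toward the rack's local -x. It stays there and so records that place. Axes as the wooden rack's.
Things that resemble listed ones, but are neither listed nor needed, are in the scene too. What is shaped like the part that bears red_jar_center but purple is not meant.

How it is judged:
At the end, for the whole second after the job is handed in: Every jar stands released, at rest, upright within 7 degrees, on the floor of the grey rack (within 6 mm), within 14 mm of its place's middle along and across; a jar that began at y of the wooden rack (its clip shows it) is at -y of the grey rack (((y of clip_red in the frame of wooden_rack between -0.116 and -0.076 m and y of red_jar_center in the frame of grey_rack between 0.082 and 0.11 m) or (y of clip_red in the frame of wooden_rack between -0.052 and -0.012 m and y of red_jar_center in the frame of grey_rack between 0.018 and 0.046 m) or (y of clip_red in the frame of wooden_rack between 0.012 and 0.052 m and y of red_jar_center in the frame of grey_rack between -0.046 and -0.018 m) or (y of clip_red in the frame of wooden_rack between 0.076 and 0.116 m and y of red_jar_center in the frame of grey_rack between -0.11 and -0.082 m)) and x of red_jar_center in the frame of grey_rack between -0.014 and 0.014 m and z of red_jar_center in the frame of grey_rack between 0.0475 and 0.0595 m and angle between each of red_jar_center, yellow_jar_center, green_jar_center, black_jar_center's own z axis and vertical below 0.12 rad and linear speed of each of jar_red, jar_yellow, jar_green, jar_black below 0.02 m/s and angular speed of each of jar_red, jar_yellow, jar_green, jar_black below 0.2 rad/s and ((y of clip_yellow in the frame of wooden_rack between -0.116 and -0.076 m and y of yellow_jar_center in the frame of grey_rack between 0.082 and 0.11 m) or (y of clip_yellow in the frame of wooden_rack between -0.052 and -0.012 m and y of yellow_jar_center in the frame of grey_rack between 0.018 and 0.046 m) or (y of clip_yellow in the frame of wooden_rack between 0.012 and 0.052 m and y of yellow_jar_center in the frame of grey_rack between -0.046 and -0.018 m) or (y of clip_yellow in the frame of wooden_rack between 0.076 and 0.116 m and y of yellow_jar_center in the frame of grey_rack between -0.11 and -0.082 m)) and x of yellow_jar_center in the frame of grey_rack between -0.014 and 0.014 m and z of yellow_jar_center in the frame of grey_rack between 0.0475 and 0.0595 m and ((y of clip_green in the frame of wooden_rack between -0.116 and -0.076 m and y of green_jar_center in the frame of grey_rack between 0.082 and 0.11 m) or (y of clip_green in the frame of wooden_rack between -0.052 and -0.012 m and y of green_jar_center in the frame of grey_rack between 0.018 and 0.046 m) or (y of clip_green in the frame of wooden_rack between 0.012 and 0.052 m and y of green_jar_center in the frame of grey_rack between -0.046 and -0.018 m) or (y of clip_green in the frame of wooden_rack between 0.076 and 0.116 m and y of green_jar_center in the frame of grey_rack between -0.11 and -0.082 m)) and x of green_jar_center in the frame of grey_rack between -0.014 and 0.014 m and z of green_jar_center in the frame of grey_rack between 0.0475 and 0.0595 m and ((y of clip_black in the frame of wooden_rack between -0.116 and -0.076 m and y of black_jar_center in the frame of grey_rack between 0.082 and 0.11 m) or (y of clip_black in the frame of wooden_rack between -0.052 and -0.012 m and y of black_jar_center in the frame of grey_rack between 0.018 and 0.046 m) or (y of clip_black in the frame of wooden_rack between 0.012 and 0.052 m and y of black_jar_center in the frame of grey_rack between -0.046 and -0.018 m) or (y of clip_black in the frame of wooden_rack between 0.076 and 0.116 m and y of black_jar_center in the frame of grey_rack between -0.11 and -0.082 m)) and x of black_jar_center in the frame of grey_rack between -0.014 and 0.014 m and z of black_jar_center in the frame of grey_rack between 0.0475 and 0.0595 m); the robot touches nothing.
It fails at once if a jar is tipped by more than 40 degrees (angle between any of red_jar_center, yellow_jar_center, green_jar_center, black_jar_center's own z axis and vertical above 0.7 rad).
It fails at once if a jar is dropped: it falls, touching nothing, at over 0.7 m/s (about 25 mm of fall) ((contact force between jar_red and anything else below 0.02 N and linear speed of jar_red above 0.7 m/s) or (contact force between jar_yellow and anything else below 0.02 N and linear speed of jar_yellow above 0.7 m/s) or (contact force between jar_green and anything else below 0.02 N and linear speed of jar_green above 0.7 m/s) or (contact force between jar_black and anything else below 0.02 N and linear speed of jar_black above 0.7 m/s)).
It also fails if it takes over 106 s, if anything falls off the work surface, if the arm or the gripper's body presses on something with over 40 N, if the wrist force passes 120 N, or if a joint passes its speed limit or range.

## Working session

There is one attempt and no reset: what is moved stays moved. The work goes in short steps, Python scripts to look and compute and a tool call to move; the robot and the scene stay as the last step left them, time stands still between calls to the robot, and variables do not carry over. Pictures are saved under pics/ and viewed, at most 14 in all, crops included, and the job is handed in when it is done.

Besides the shell and the picture viewer there is one more tool, called after "Emit:" as name(argument=value, ...), one argument or row to a line, values as JSON. step_arm: Moves the arm, as the interface text tells. Its arguments: {"type":"object","properties":{"plan":{"type":"array","items":{"type":"array","items":{"type":"number"}}},"grip_force":{"type":"number"}},"required":["plan"]}

```bash
mkdir -p pics; ls; python3 - <<'E'
from cell import *
import cv2,pickle
o=observe();print(o)
d={}
for n in("top","side"):
    d[n]=c=read_camera(n);cv2.imwrite(f"pics/{n}0.png",c["img"][:,:,::-1])
pickle.dump(d,open("d0.pkl","wb"))
E
```

```text
pics
{'time': 0.0, 'qpos': array([ 9.98968997e-01,  3.42729115e-01,  1.52505337e+00,  2.56062091e-05,
        1.27541702e+00, -1.45970733e-01]), 'qvel': array([-0.00034632,  0.00027528,  0.00085221,  0.00026869,  0.00136836,
        0.00079503]), 'joint_efforts': array([-3.14480189e-03, -4.31243420e+01, -2.44214022e+01,  7.14499829e-02,
        5.61124727e-02, -1.19364522e-04]), 'tool_pos': array([0.21660182, 0.4777637 , 0.22602897]), 'tool_rot': array([-3.14000645e+00, -2.57945840e-04,  2.71572838e+00]), 'contact_force': array([ 0.87749435, -0.46080871,  0.03340251]), 'torque': array([-0.0025965 ,  0.06876829,  0.00124102]), 'grip_force': 0.0, 'opening': 0.09180301620684186}
```

View pics/top0.png

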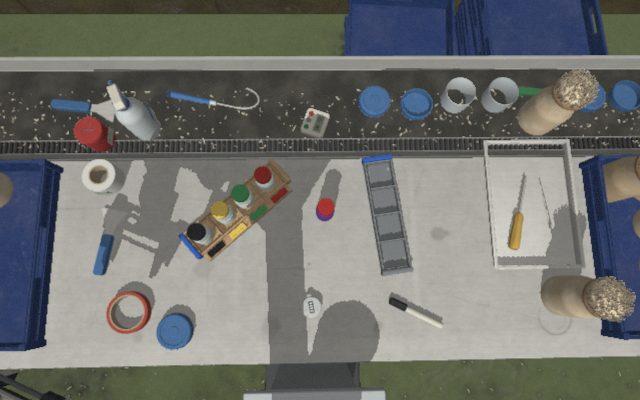

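View pics/side0.png

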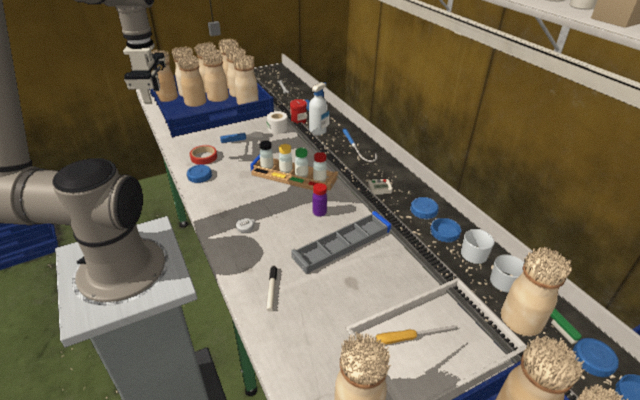

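```bash
python3 -c "
from cell import *
try: print(grasp_offset)
except Exception as e: print(e)"
```

```text
0.0188
```

The top view shows the wooden rack with its blue end at about (190,245). From there the jars run black (199,232), yellow (220,210), green (241,194), red (263,175). The grey rack has its blue end at (377,158) and its plain end at (397,270). The purple jar at (325,208) is a distractor.

```bash
cat > h.py <<'E'
import numpy as np,cv2
def cloud(c,R=None,t=None):
    z=c["range_z"];v,u=np.indices(z.shape)
    P=np.stack([(u-c["cx"])/c["fx"]*z,(v-c["cy"])/c["fy"]*z,z],-1)
    W=(P-c["t"])@c["R"]
    W[z<=0]=np.nan
    return W
E
python3 - <<'E'
import pickle;from h import *
d=pickle.load(open("d0.pkl","rb"));c=d["top"];print(c["R"],c["t"],c["fx"])
W=cloud(c)
def stat(box,lo,hi):
    u0,v0,u1,v1=box;w=W[v0:v1,u0:u1].reshape(-1,3);w=w[(w[:,2]>lo)&(w[:,2]<hi)];return w
print("bench",np.nanmedian(W[300:340,200:290,2]))
g=stat((350,145,425,285),.012,.045)
r=cv2.minAreaRect((g[:,:2]*1000).astype(np.float32));print("grey",r,cv2.boxPoints(r),len(g),np.percentile(g[:,2],[50,90]))
g=stat((170,155,300,270),.012,.028)
r=cv2.minAreaRect((g[:,:2]*1000).astype(np.float32));print("wood",r,cv2.boxPoints(r),len(g))
for n,b in dict(black=(185,215,213,246),yellow=(208,198,234,224),green=(230,181,254,208),red=(250,163,278,190),purple=(310,190,340,225)).items():
    g=stat(b,.08,.12);r=cv2.minEnclosingCircle((g[:,:2]*1000).astype(np.float32));print(n,r,np.median(g,0),len(g))
im=c["img"][145:290,170:430,::-1];cv2.imwrite("pics/crop1.png",cv2.resize(im,None,fx=3,fy=3,interpolation=cv2.INTER_CUBIC))
for p in [(377,158),(397,270),(190,245),(289,166),(216,248),(237,229),(258,212),(279,196)]: print(p,W[p[1],p[0]])
E
```

```text
[[-0.01650279 -0.99959804  0.0230525 ]
 [-0.98250893  0.01193503 -0.18583263]
 [ 0.1854828  -0.02571604 -0.98231096]] [-0.00871153  0.57789196  0.94301892] 433.90465727630965
bench -0.0006902748685778013
grey ((560.886962890625, -184.87701416015625), (182.21487426757812, 315.48223876953125), 89.29540252685547) [[ 402.0374  -274.03778]
 [ 717.4958  -277.91733]
 [ 719.7365   -95.71625]
 [ 404.27814  -91.8367 ]] 1273 [0.02363223 0.02871904]
wood ((570.0894775390625, 186.6956787109375), (312.3069152832031, 253.26304626464844), 89.44244384765625) [[441.94443   31.78186 ]
 [695.1955    29.317352]
 [698.2345   341.6095  ]
 [444.98346  344.074   ]] 1949
black ((502.3920593261719, 250.59341430664062), 19.48657989501953) [0.501886   0.24944751 0.10000133] 270
yellow ((550.2991943359375, 202.35671997070312), 19.781702041625977) [0.54895359 0.20132595 0.10004117] 257
green ((585.7772216796875, 157.73602294921875), 19.1584415435791) [0.58450034 0.15707955 0.10021875] 252
red ((627.4118041992188, 108.60881042480469), 19.401168823242188) [0.62599033 0.10758386 0.10029694] 249
purple ((553.99560546875, -30.37753677368164), 18.879114151000977) [ 0.55349619 -0.03058884  0.0941163 ] 243
(377, 158) [ 0.68011389 -0.15819045  0.03161399]
(397, 270) [ 0.41407568 -0.19405831  0.02713205]
(190, 245) [0.47838845 0.28109062 0.02743077]
(289, 166) [0.67053863 0.05427342 0.00155999]
(216, 248) [0.47108419 0.22267426 0.02159982]
(237, 229) [0.51458309 0.17514755 0.02150229]
(258, 212) [0.55369864 0.12635932 0.0241321 ]
(279, 196) [0.59164849 0.07726444 0.02282517]
```

View pics/crop1.png

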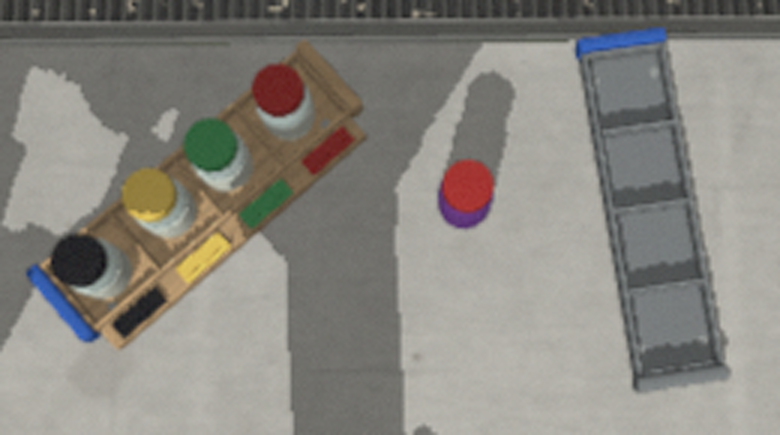

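```bash
python3 - <<'E'
import pickle;from h import *
d=pickle.load(open("d0.pkl","rb"));c=d["top"];W=cloud(c)
print("conveyor edge z",[np.round(W[v,340],3) for v in (150,156,162)])
def fit(seed,lo,hi,name):
    m=((W[...,2]>lo)&(W[...,2]<hi)&(W[...,0]<.70)).astype(np.uint8)
    m[:,:170]=0
    n,l=cv2.connectedComponents(m,connectivity=8)
    k=np.bincount(l[seed[1]-4:seed[1]+5,seed[0]-4:seed[0]+5].ravel());k[0]=0
    g=W[l==k.argmax()];r=cv2.minAreaRect((g[:,:2]*1000).astype(np.float32))
    print(name,np.round(r[0],1),np.round(r[1],1),r[2],np.round(cv2.boxPoints(r)),len(g))
fit((370,200),.012,.045,"grey")
fit((237,229),.012,.045,"wood")
# crop corners -> z plane
def ray(u,v,z):
    u=170+(u+.5)/3-.5;v=145+(v+.5)/3-.5
    dd=c["R"].T@np.array([(u-c["cx"])/c["fx"],(v-c["cy"])/c["fy"],1]);C=-c["R"].T@c["t"];return (C+dd*(z-C[2])/dd[2])[:2]
P={k:ray(*k,.03) for k in[(577,42),(666,30),(637,383),(727,368)]}
for k in P:print(k,P[k])
Q=np.array(list(P.values()));print("ctr",Q.mean(0))
for k in[(140,311),(203,258),(266,203),(327,151)]:print("clip",ray(*k,.024))
E
```

```text
conveyor edge z [array([ 0.708, -0.072,  0.008]), array([ 0.692, -0.071,  0.01 ]), array([ 0.68 , -0.071,  0.001])]
grey [ 553.3 -179.5] [294.3  81.9] 6.377900123596191 [[ 402. -155.]
 [ 412. -237.]
 [ 704. -204.]
 [ 695. -122.]] 1164
wood [559.9 171.8] [ 94.6 285.6] 42.09041976928711 [[429. 246.]
 [621.  34.]
 [691.  97.]
 [499. 309.]] 1969
(577, 42) [ 0.6792739  -0.12222114]
(666, 30) [ 0.68855202 -0.1942904 ]
(637, 383) [ 0.40929445 -0.15872483]
(727, 368) [ 0.41950849 -0.2284037 ]
ctr [ 0.54915722 -0.17591002]
clip [0.47012053 0.22138089]
clip [0.5103748  0.17389217]
clip [0.55291753 0.12558688]
clip [0.5938402  0.07797416]
```

```bash
cat >> h.py <<'E'
WY=np.radians(131.3)
J=dict(black=(.5023,.251),yellow=(.549,.2027),green=(.586,.157),red=(.628,.108))
def go(x,y,z,yaw=None):
    from cell import observe
    o=observe();p=o["tool_pos"];f=o["tool_rot"][2]
    d=np.array([x,y,z])-p
    tw=0 if yaw is None else (f-yaw+np.pi/2)%np.pi-np.pi/2
    print("t",round(o["time"],2),"shift",np.round([d[0]*np.cos(f)+d[1]*np.sin(f),d[0]*np.sin(f)-d[1]*np.cos(f),-d[2]],4),"twist",round(tw,3),"q6",o["qpos"][5])
E
python3 -c "
from h import *
go(*J['black'],.16,WY)"
```

```text
t 0.1 shift [-0.3539 -0.0886  0.0661] twist 0.424 q6 -0.14599205465810847
```

Emit:
step_arm(
  plan=[
    [-1,-0.354,-0.0886,0.066,0.424],
    [-1,-0.354,-0.0886,0.066,0.424],
    [-1,-0.354,-0.0886,0.066,0.424],
    [-1,-0.354,-0.0886,0.066,0.424],
    [-1,-0.354,-0.0886,0.066,0.424],
    [-1,-0.354,-0.0886,0.066,0.424],
    [-1,-0.354,-0.0886,0.066,0.424],
    [-1,-0.354,-0.0886,0.066,0.424],
    [-1,-0.354,-0.0886,0.066,0.424],
    [-1,-0.354,-0.0886,0.066,0.424],
  ],
  grip_force=20,
)

```text
time: 1.35
tool_pos: [0.5019, 0.2523, 0.1612]
tool_rot: [3.141, 0.0, 2.294]
contact_force: [0.3, -0.1, -0.2]
opening: 0.0916
grip_force: 0.0
```

```bash
python3 - <<'E'
from h import *
from cell import *
go(*J['black'],.043,WY)
c=read_camera("wrist");cv2.imwrite("pics/w1.png",c["img"][:,:,::-1]);print(c["T_tool_cam"])
E
```

```text
t 1.35 shift [-0.0012 -0.0005  0.1182] twist 0.002 q6 -0.3937343881557177
[[-2.70974800e-04 -9.50423413e-01 -3.10958618e-01  8.44109446e-02]
 [ 9.99999536e-01  2.99770066e-05 -9.63039794e-04 -1.69207995e-03]
 [ 9.24617177e-04 -3.10958734e-01  9.50422964e-01 -1.58204901e-01]
 [ 0.00000000e+00  0.00000000e+00  0.00000000e+00  1.00000000e+00]]
```

View pics/w1.png

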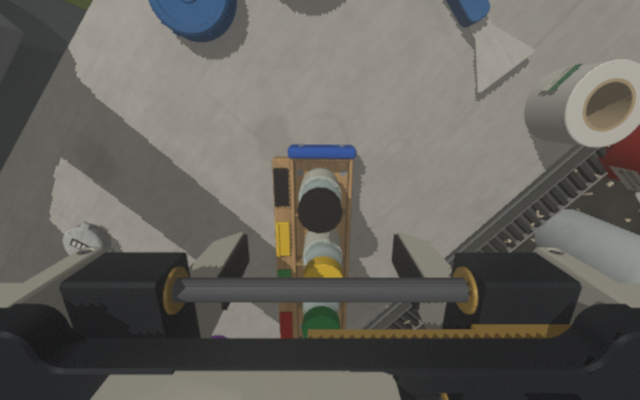

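Emit:
step_arm(
  plan=[
    [-1,-0.001,-0.0005,0.04,0],
    [-1,-0.001,-0.0005,0.08,0],
    [-1,-0.001,-0.0005,0.11,0],
    [-1,-0.001,-0.0005,0.118,0],
    [-1,-0.001,-0.0005,0.118,0],
    [0.6,-0.001,-0.0005,0.118,0],
    [0.6,-0.001,-0.0005,0.118,0],
    [0.6,-0.001,-0.0005,0.118,0],
    [0.6,-0.001,-0.0005,0.118,0],
    [0.6,-0.001,-0.0005,0.118,0],
    [0.6,-0.001,-0.0005,0.118,0],
    [0.6,-0.001,-0.0005,0.118,0],
  ],
  grip_force=25,
)

```text
time: 2.9
tool_pos: [0.503, 0.2502, 0.0428]
tool_rot: [3.141, 0.0, 2.292]
contact_force: [1.1, 0.1, -1.0]
opening: 0.0415
grip_force: 25.0
```

Emit:
step_arm(
  plan=[
    [0.6,0,0,-0.03,0],
    [0.6,0,0,-0.07,0],
    [0.6,0,0,-0.11,0],
    [0.6,0,0,-0.132,0],
    [0.6,-0.037,-0.041,-0.132,-0.12],
    [0.6,-0.074,-0.082,-0.132,-0.25],
    [0.6,-0.111,-0.122,-0.132,-0.37],
    [0.6,-0.148,-0.163,-0.132,-0.5],
    [0.6,-0.185,-0.204,-0.132,-0.62],
    [0.6,-0.222,-0.245,-0.132,-0.74],
    [0.6,-0.26,-0.285,-0.132,-0.86],
    [0.6,-0.297,-0.326,-0.132,-0.98],
    [0.6,-0.297,-0.326,-0.132,-0.98],
    [0.6,-0.297,-0.326,-0.132,-0.98],
    [0.6,-0.297,-0.326,-0.132,-0.98],
  ],
)

```text
time: 4.78
tool_pos: [0.4541, -0.1868, 0.1745]
tool_rot: [3.141, -0.0, -3.01]
contact_force: [-0.3, 0.2, -2.7]
opening: 0.0414
grip_force: 25.0
```

```bash
python3 - <<'E'
from h import *
from cell import *
import pickle
from scipy.spatial.transform import Rotation as Ro
o=observe();c=read_camera("wrist");pickle.dump((o,c),open("w2.pkl","wb"));cv2.imwrite("pics/w2.png",c["img"][:,:,::-1])
go(.4539,-.1885,.043,np.radians(187.5))
E
```

```text
t 4.83 shift [ 0.0005 -0.0016  0.1316] twist 0.001 q6 -2.2491476102705463
```

View pics/w2.png

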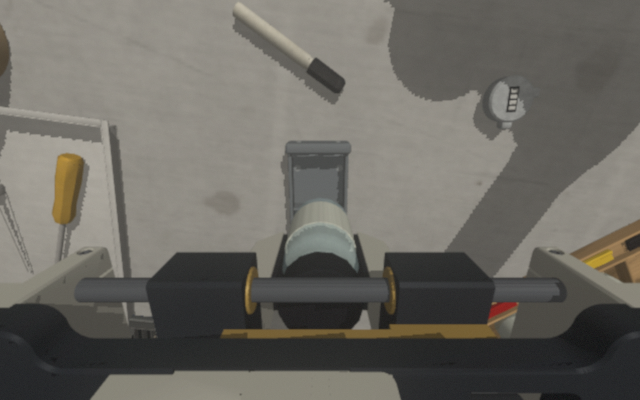

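```bash
cat >> h.py <<'E'
from scipy.spatial.transform import Rotation as Ro
def wcloud(o,c):
    T=np.eye(4);T[:3,:3]=Ro.from_euler("xyz",o["tool_rot"]).as_matrix();T[:3,3]=o["tool_pos"]
    T=T@c["T_tool_cam"]
    return cloud(dict(c,R=T[:3,:3].T,t=-T[:3,:3].T@T[:3,3]))
E
python3 - <<'E'
import pickle;from h import *
o,c=pickle.load(open("w2.pkl","rb"));W=wcloud(o,c)*1000
for v in range(136,162,2):print(v,np.round(W[v,318]))
for u in list(range(280,300,2))+list(range(340,360,2)):print(u,np.round(W[147,u]),np.round(W[195,u]))
E
```

```text
136 [ 401. -198.   -1.]
138 [ 403. -197.   -1.]
140 [ 405. -197.    6.]
142 [ 405. -197.   24.]
144 [ 406. -197.   30.]
146 [ 408. -196.   30.]
148 [ 411. -196.   30.]
150 [ 413. -196.   30.]
152 [ 415. -196.   28.]
154 [ 418. -195.   25.]
156 [ 420. -195.   25.]
158 [ 426. -194.    6.]
160 [ 428. -194.    7.]
280 [ 419. -241.    0.] [ 479. -236.    0.]
282 [ 419. -238.    1.] [ 479. -233.   -1.]
284 [ 419. -236.    1.] [ 479. -231.   -0.]
286 [ 414. -231.   28.] [nan nan nan]
288 [ 414. -229.   30.] [ 478. -226.    0.]
290 [ 413. -226.   30.] [ 469. -221.   25.]
292 [ 413. -224.   30.] [ 469. -219.   25.]
294 [ 413. -222.   29.] [ 474. -218.    8.]
296 [ 412. -220.   31.] [ 475. -215.    6.]
298 [ 412. -218.   30.] [ 474. -213.    6.]
340 [ 406. -173.   30.] [ 467. -162.    6.]
342 [ 406. -170.   28.] [ 467. -159.    5.]
344 [ 406. -168.   31.] [ 461. -159.   25.]
346 [ 405. -166.   31.] [ 461. -157.   26.]
348 [ 405. -164.   30.] [ 468. -151.   -1.]
350 [ 405. -162.   29.] [ 467. -148.    1.]
352 [ 408. -156.   -1.] [ 467. -146.    0.]
354 [ 408. -153.   -0.] [ 467. -143.    0.]
356 [ 408. -151.   -1.] [ 467. -141.   -1.]
358 [ 407. -149.   -0.] [ 466. -138.    1.]
```

Emit:
step_arm(
  plan=[
    [0.6,0.0034,-0.0038,0.0,0],
    [0.6,0.0034,-0.0038,0.03,0],
    [0.6,0.0034,-0.0038,0.07,0],
    [0.6,0.0034,-0.0038,0.1,0],
    [0.6,0.0034,-0.0038,0.12,0],
    [0.6,0.0034,-0.0038,0.127,0],
    [0.6,0.0034,-0.0038,0.131,0],
    [0.6,0.0034,-0.0038,0.1315,0],
    [0.6,0.0034,-0.0038,0.1315,0],
  ],
)

```text
time: 5.95
tool_pos: [0.4516, -0.1925, 0.0439]
tool_rot: [-3.141, 0.001, -3.011]
contact_force: [0.0, -0.9, -2.7]
opening: 0.0411
grip_force: 25.0
```

Emit:
step_arm(
  plan=[
    [0.6,0,0,0.0005,0],
    [0.6,0,0,0.001,0],
    [0.4,0,0,0.001,0],
    [0,0,0,0.001,0],
    [-1,0,0,0.001,0],
    [-1,0,0,0.001,0],
    [-1,0,0,0.001,0],
    [-1,0,0,-0.03,0],
    [-1,0,0,-0.08,0],
    [-1,0,0,-0.12,0],
    [-1,0,0,-0.12,0],
  ],
)

```text
time: 7.32
tool_pos: [0.4528, -0.1933, 0.1662]
tool_rot: [-3.137, 0.005, -3.011]
contact_force: [-0.8, -0.8, -0.5]
opening: 0.0918
grip_force: 0.0
```

```bash
cat >> h.py <<'E'
GY=np.radians(187.5);G=lambda s:(.5464+s*.991,-.1785+s*.1305)
def see(name,fresh=True):
    import pickle
    from cell import observe,read_camera
    o=observe();c=read_camera("wrist");pickle.dump((o,c),open(name+".pkl","wb"));cv2.imwrite(f"pics/{name}.png",c["img"][:,:,::-1])
    return o,c
def near(W,p,r=.035):
    m=(np.hypot(W[...,0]-p[0],W[...,1]-p[1])<r)&(W[...,2]>.085)&(W[...,2]<.12)
    g=W[m];print(len(g),"cap",cv2.minEnclosingCircle((g[:,:2]*1000).astype(np.float32)),"z",np.median(g[:,2]))
E
python3 - <<'E'
from h import *
o,c=see("w3");near(wcloud(o,c),G(-.096));print(G(-.096));go(*J['yellow'],.165,WY)
E
```

```text
1575 cap ((447.2242736816406, -194.00970458984375), 19.1141357421875) z 0.10089717169170379
(0.451264, -0.191028)
t 7.38 shift [-0.1478  0.3794 -0.0008] twist 0.98 q6 -2.260451630994373
```

View pics/w3.png

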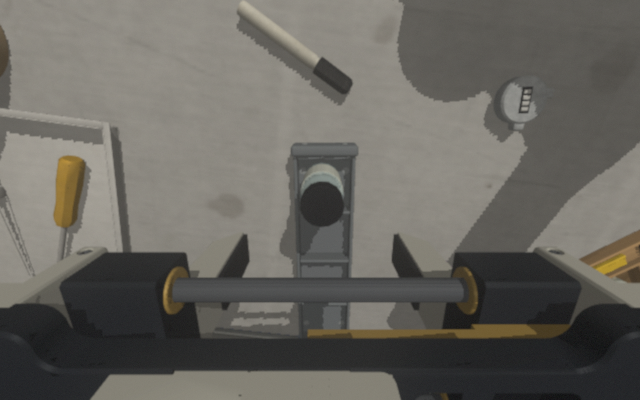

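Emit:
step_arm(
  plan=[
    [-1,-0.148,0.379,0,0.98],
    [-1,-0.148,0.379,0,0.98],
    [-1,-0.148,0.379,0,0.98],
    [-1,-0.148,0.379,0,0.98],
    [-1,-0.148,0.379,0,0.98],
    [-1,-0.148,0.379,0,0.98],
    [-1,-0.148,0.379,0,0.98],
    [-1,-0.148,0.379,0,0.98],
    [-1,-0.148,0.379,0,0.98],
    [-1,-0.148,0.379,0,0.98],
    [-1,-0.148,0.379,0,0.98],
  ],
)

```text
time: 8.75
tool_pos: [0.5488, 0.2012, 0.1632]
tool_rot: [-3.141, -0.0, 2.29]
contact_force: [-0.1, 0.7, 0.1]
opening: 0.0915
grip_force: 0.0
```

```bash
python3 - <<'E'
from h import *
o,c=see("w4");near(wcloud(o,c),J['yellow'],.03);go(*J['yellow'],.043,WY)
E
```

```text
1602 cap ((547.6138916015625, 202.15994262695312), 19.34705924987793) z 0.10095580801139423
t 8.8 shift [0.0009 0.001  0.1204] twist -0.002 q6 -0.49852579614979625
```

Emit:
step_arm(
  plan=[
    [-1,0.001,0.0005,0.04,0],
    [-1,0.001,0.0005,0.08,0],
    [-1,0.001,0.0005,0.11,0],
    [-1,0.001,0.0005,0.12,0],
    [-1,0.001,0.0005,0.12,0],
    [0.6,0.001,0.0005,0.12,0],
    [0.6,0.001,0.0005,0.12,0],
    [0.6,0.001,0.0005,0.12,0],
    [0.6,0.001,0.0005,0.12,0],
    [0.6,0.001,0.0005,0.12,0],
    [0.6,0.001,0.0005,0.12,0],
    [0.6,0.001,0.0005,0.12,0],
  ],
)

```text
time: 10.3
tool_pos: [0.5484, 0.2037, 0.0432]
tool_rot: [-3.141, -0.0, 2.292]
contact_force: [-0.5, -0.5, 0.4]
opening: 0.0415
grip_force: 25.0
```

```bash
python3 - <<'E'
from h import *
go(*G(-.032),.175,GY);print(G(-.032))
E
```

```text
t 10.3 shift [-0.268  -0.2804 -0.1318] twist -0.981 q6 -0.49634622935699324
(0.514688, -0.182676)
```

Emit:
step_arm(
  plan=[
    [0.6,0,0,-0.03,0],
    [0.6,0,0,-0.07,0],
    [0.6,0,0,-0.11,0],
    [0.6,0,0,-0.132,0],
    [0.6,-0.033,-0.035,-0.132,-0.12],
    [0.6,-0.067,-0.07,-0.132,-0.25],
    [0.6,-0.1,-0.105,-0.132,-0.37],
    [0.6,-0.134,-0.14,-0.132,-0.5],
    [0.6,-0.167,-0.175,-0.132,-0.62],
    [0.6,-0.201,-0.21,-0.132,-0.74],
    [0.6,-0.235,-0.245,-0.132,-0.86],
    [0.6,-0.268,-0.28,-0.132,-0.98],
    [0.6,-0.268,-0.28,-0.132,-0.98],
    [0.6,-0.268,-0.28,-0.132,-0.98],
    [0.6,-0.268,-0.28,-0.132,-0.98],
    [0.6,-0.268,-0.28,-0.132,-0.98],
  ],
)

```text
time: 12.3
tool_pos: [0.5153, -0.1813, 0.1752]
tool_rot: [3.141, 0.0, -3.01]
contact_force: [0.3, -0.5, -2.5]
opening: 0.0416
grip_force: 25.0
```

```bash
python3 - <<'E'
from h import *
o,c=see("w5");near(wcloud(o,c),G(-.096),.028);go(*G(-.032),.043,GY)
E
```

```text
1709 cap ((447.49151611328125, -193.97418212890625), 18.927309036254883) z 0.1010132999402023
t 12.35 shift [ 0.0007 -0.0011  0.1323] twist 0.001 q6 -2.1813454250393094
```

Emit:
step_arm(
  plan=[
    [0.6,0.0007,-0.001,0.03,0],
    [0.6,0.0007,-0.001,0.07,0],
    [0.6,0.0007,-0.001,0.1,0],
    [0.6,0.0007,-0.001,0.12,0],
    [0.6,0.0007,-0.001,0.128,0],
    [0.6,0.0007,-0.001,0.131,0],
    [0.6,0.0007,-0.001,0.132,0],
    [0.6,0.0007,-0.001,0.1325,0],
    [0.6,0.0007,-0.001,0.1325,0],
    [0.4,0.0007,-0.001,0.1325,0],
    [0,0.0007,-0.001,0.1325,0],
    [-1,0.0007,-0.001,0.1325,0],
    [-1,0.0007,-0.001,0.1325,0],
    [-1,0.0007,-0.001,0.1325,0],
    [-1,0.0007,-0.001,0.1,0],
    [-1,0.0007,-0.001,0.05,0],
    [-1,0.0007,-0.001,0.01,0],
    [-1,0.0007,-0.001,0.01,0],
  ],
)

```text
time: 14.6
tool_pos: [0.5162, -0.1843, 0.1686]
tool_rot: [-3.138, 0.006, -3.011]
contact_force: [-0.1, -0.1, -1.5]
opening: 0.092
grip_force: 0.0
```

```bash
python3 - <<'E'
from h import *
o,c=see("w6");W=wcloud(o,c);near(W,G(-.032),.028);near(W,G(-.096),.028);go(*J['green'],.165,WY)
E
```

```text
1533 cap ((514.11669921875, -184.8103485107422), 19.44257164001465) z 0.10089607599565
1813 cap ((447.6535339355469, -193.8920440673828), 19.170169830322266) z 0.10106202977467538
t 14.65 shift [-0.1146  0.3286  0.0014] twist 0.98 q6 -2.183963827868745
```

Yellow is placed well; next is green.

Emit:
step_arm(
  plan=[
    [-1,-0.115,0.329,0.001,0.98],
    [-1,-0.115,0.329,0.001,0.98],
    [-1,-0.115,0.329,0.001,0.98],
    [-1,-0.115,0.329,0.001,0.98],
    [-1,-0.115,0.329,0.001,0.98],
    [-1,-0.115,0.329,0.001,0.98],
    [-1,-0.115,0.329,0.001,0.98],
    [-1,-0.115,0.329,0.001,0.98],
    [-1,-0.115,0.329,0.001,0.98],
    [-1,-0.115,0.329,0.001,0.98],
    [-1,-0.115,0.329,0.001,0.98],
  ],
)

```text
time: 16.02
tool_pos: [0.5859, 0.1568, 0.1644]
tool_rot: [3.141, 0.0, 2.291]
contact_force: [-0.1, 0.0, 0.2]
opening: 0.092
grip_force: 0.0
```

```bash
python3 - <<'E'
from h import *
o,c=see("w7");near(wcloud(o,c),J['green'],.03);go(*J['green'],.043,WY)
E
```

```text
1589 cap ((583.87451171875, 158.093994140625), 19.273101806640625) z 0.10094491920486594
t 16.07 shift [-0.000e+00  1.000e-04  1.214e-01] twist -0.001 q6 -0.5846056765296186
```

Emit:
step_arm(
  plan=[
    [-1,0.0015,0,0.04,0],
    [-1,0.0015,0,0.08,0],
    [-1,0.0015,0,0.11,0],
    [-1,0.0015,0,0.121,0],
    [-1,0.0015,0,0.121,0],
    [0.6,0.0015,0,0.121,0],
    [0.6,0.0015,0,0.121,0],
    [0.6,0.0015,0,0.121,0],
    [0.6,0.0015,0,0.121,0],
    [0.6,0.0015,0,0.121,0],
    [0.6,0.0015,0,0.121,0],
    [0.6,0.0015,0,0.121,0],
  ],
)

```text
time: 17.58
tool_pos: [0.5849, 0.1589, 0.0433]
tool_rot: [3.141, 0.0, 2.292]
contact_force: [-0.0, 0.9, 0.5]
opening: 0.041
grip_force: 25.0
```

```bash
python3 - <<'E'
from h import *
go(*G(.032),.175,GY);print(G(.032))
E
```

```text
t 17.57 shift [-0.2458 -0.2251 -0.1317] twist -0.981 q6 -0.5823333160911524
(0.578112, -0.17432399999999998)
```

Emit:
step_arm(
  plan=[
    [0.6,0,0,-0.03,0],
    [0.6,0,0,-0.07,0],
    [0.6,0,0,-0.11,0],
    [0.6,0,0,-0.132,0],
    [0.6,-0.031,-0.028,-0.132,-0.12],
    [0.6,-0.061,-0.056,-0.132,-0.25],
    [0.6,-0.092,-0.084,-0.132,-0.37],
    [0.6,-0.123,-0.112,-0.132,-0.5],
    [0.6,-0.153,-0.14,-0.132,-0.62],
    [0.6,-0.184,-0.168,-0.132,-0.74],
    [0.6,-0.215,-0.197,-0.132,-0.86],
    [0.6,-0.246,-0.225,-0.132,-0.98],
    [0.6,-0.246,-0.225,-0.132,-0.98],
    [0.6,-0.246,-0.225,-0.132,-0.98],
    [0.6,-0.246,-0.225,-0.132,-0.98],
    [0.6,-0.246,-0.225,-0.132,-0.98],
  ],
)

```text
time: 19.58
tool_pos: [0.5783, -0.1735, 0.1752]
tool_rot: [3.141, -0.0, -3.01]
contact_force: [0.1, -0.5, -3.8]
opening: 0.0412
grip_force: 25.0
```

```bash
python3 - <<'E'
from h import *
go(*G(.032),.043,GY)
E
```

```text
t 19.57 shift [ 0.0003 -0.0008  0.1322] twist 0.0 q6 -2.1205667323527
```

Emit:
step_arm(
  plan=[
    [0.6,0,-0.0005,0.03,0],
    [0.6,0,-0.0005,0.07,0],
    [0.6,0,-0.0005,0.1,0],
    [0.6,0,-0.0005,0.12,0],
    [0.6,0,-0.0005,0.128,0],
    [0.6,0,-0.0005,0.131,0],
    [0.6,0,-0.0005,0.132,0],
    [0.6,0,-0.0005,0.1325,0],
    [0.6,0,-0.0005,0.1325,0],
    [0.4,0,-0.0005,0.1325,0],
    [0,0,-0.0005,0.1325,0],
    [-1,0,-0.0005,0.1325,0],
    [-1,0,-0.0005,0.1325,0],
    [-1,0,-0.0005,0.1325,0],
    [-1,0,-0.0005,0.1,0],
    [-1,0,-0.0005,0.05,0],
    [-1,0,-0.0005,0.01,0],
    [-1,0,-0.0005,0.01,0],
  ],
)

```text
time: 21.82
tool_pos: [0.5801, -0.1758, 0.1691]
tool_rot: [-3.138, 0.006, -3.011]
contact_force: [0.1, -0.3, -0.1]
opening: 0.0915
grip_force: 0.0
```

```bash
python3 - <<'E'
from h import *
o,c=see("w8");W=wcloud(o,c);near(W,G(.032),.028);near(W,G(-.032),.028);go(*J['red'],.165,WY)
E
```

```text
1529 cap ((576.8178100585938, -176.3285675048828), 19.088956832885742) z 0.10087752689608383
1784 cap ((514.1687622070312, -185.05430603027344), 19.056720733642578) z 0.10105457203804619
t 21.88 shift [-0.0855  0.2745  0.0017] twist 0.98 q6 -2.121758045736597
```

Green is placed as well; red is last.

Emit:
step_arm(
  plan=[
    [-1,-0.0855,0.2745,0.001,0.98],
    [-1,-0.0855,0.2745,0.001,0.98],
    [-1,-0.0855,0.2745,0.001,0.98],
    [-1,-0.0855,0.2745,0.001,0.98],
    [-1,-0.0855,0.2745,0.001,0.98],
    [-1,-0.0855,0.2745,0.001,0.98],
    [-1,-0.0855,0.2745,0.001,0.98],
    [-1,-0.0855,0.2745,0.001,0.98],
    [-1,-0.0855,0.2745,0.001,0.98],
    [-1,-0.0855,0.2745,0.001,0.98],
    [-1,-0.0855,0.2745,0.001,0.98],
  ],
)

```text
time: 23.25
tool_pos: [0.6275, 0.1079, 0.1643]
tool_rot: [3.141, 0.0, 2.291]
contact_force: [-0.4, 0.3, 0.9]
opening: 0.0914
grip_force: 0.0
```

```bash
python3 - <<'E'
from h import *
o,c=see("w9");near(wcloud(o,c),J['red'],.03);go(*J['red'],.043,WY)
E
```

```text
1586 cap ((624.9083862304688, 108.94477081298828), 19.141401290893555) z 0.10096986472797184
t 23.3 shift [-0.0004  0.0004  0.1213] twist -0.0 q6 -0.6706444710125589
```

Emit:
step_arm(
  plan=[
    [-1,0.0015,0,0.04,0],
    [-1,0.0015,0,0.08,0],
    [-1,0.0015,0,0.11,0],
    [-1,0.0015,0,0.121,0],
    [-1,0.0015,0,0.121,0],
    [0.6,0.0015,0,0.121,0],
    [0.6,0.0015,0,0.121,0],
    [0.6,0.0015,0,0.121,0],
    [0.6,0.0015,0,0.121,0],
    [0.6,0.0015,0,0.121,0],
    [0.6,0.0015,0,0.121,0],
    [0.6,0.0015,0,0.121,0],
  ],
)

```text
time: 24.8
tool_pos: [0.6265, 0.1094, 0.0433]
tool_rot: [3.141, 0.0, 2.292]
contact_force: [0.8, -0.1, 0.8]
opening: 0.0413
grip_force: 25.0
```

```bash
python3 - <<'E'
from h import *
go(*G(.096),.175,GY);print(G(.096))
E
```

```text
t 24.8 shift [-0.2168 -0.1705 -0.1317] twist -0.981 q6 -0.6686417164423606
(0.641536, -0.16597199999999998)
```

Emit:
step_arm(
  plan=[
    [0.6,0,0,-0.03,0],
    [0.6,0,0,-0.07,0],
    [0.6,0,0,-0.11,0],
    [0.6,0,0,-0.132,0],
    [0.6,-0.027,-0.021,-0.132,-0.12],
    [0.6,-0.054,-0.042,-0.132,-0.25],
    [0.6,-0.081,-0.064,-0.132,-0.37],
    [0.6,-0.108,-0.085,-0.132,-0.5],
    [0.6,-0.135,-0.106,-0.132,-0.62],
    [0.6,-0.162,-0.128,-0.132,-0.74],
    [0.6,-0.19,-0.149,-0.132,-0.86],
    [0.6,-0.217,-0.1705,-0.132,-0.98],
    [0.6,-0.217,-0.1705,-0.132,-0.98],
    [0.6,-0.217,-0.1705,-0.132,-0.98],
    [0.6,-0.217,-0.1705,-0.132,-0.98],
    [0.6,-0.217,-0.1705,-0.132,-0.98],
  ],
)

```text
time: 26.8
tool_pos: [0.6417, -0.1652, 0.1753]
tool_rot: [3.141, 0.0, -3.01]
contact_force: [-0.5, -0.8, -1.3]
opening: 0.0412
grip_force: 25.0
```

```bash
python3 - <<'E'
from h import *
go(*G(.096),.043,GY)
from cell import *
c=read_camera("top");im=c["img"][145:290,170:430,::-1];cv2.imwrite("pics/top2.png",cv2.resize(im,None,fx=3,fy=3,interpolation=cv2.INTER_CUBIC))
E
```

```text
t 26.8 shift [ 0.0003 -0.0008  0.1323] twist 0.0 q6 -2.069561159220311
```

View pics/w8.png

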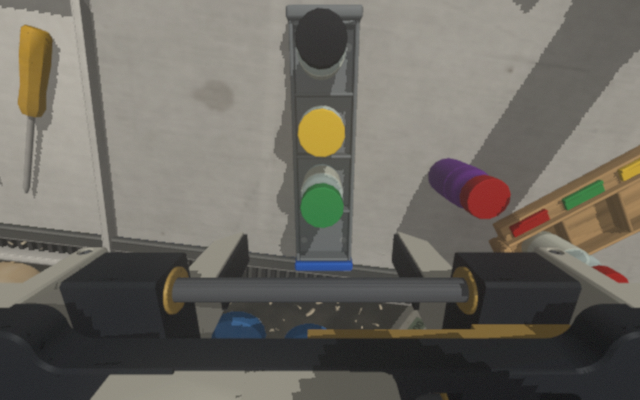

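The picture shows black at (320,40), yellow (321,130) and green (321,200), each in its place. The blue-end place, around (324,240), is free. I'll check its centre quickly from the depth data.

```bash
python3 - <<'E'
import pickle;from h import *
o,c=pickle.load(open("w8.pkl","rb"));W=wcloud(o,c)*1000
for v in range(250,274,3):print(v,np.round(W[v,324]))
for u in list(range(292,304,2))+list(range(342,358,2)):print(u,np.round(W[240,u]))
E
```

```text
250 [ 671. -161.    6.]
253 [ 670. -161.   14.]
256 [ 671. -161.   20.]
259 [ 673. -161.   24.]
262 [ 675. -161.   28.]
265 [ 677. -160.   31.]
268 [ 681. -160.   31.]
271 [ 698. -157.   11.]
292 [ 665. -204.    0.]
294 [ 664. -201.   -0.]
296 [ 651. -198.   24.]
298 [ 651. -196.   24.]
300 [ 658. -193.   10.]
302 [ 660. -191.    6.]
342 [ 653. -140.    7.]
344 [ 652. -137.    7.]
346 [ 652. -135.    7.]
348 [ 645. -135.   19.]
350 [ 642. -133.   26.]
352 [ 654. -126.   -1.]
354 [ 654. -123.   -1.]
356 [ 653. -121.    0.]
```

Emit:
step_arm(
  plan=[
    [0.6,0,-0.0005,0.03,0],
    [0.6,0,-0.0005,0.07,0],
    [0.6,0,-0.0005,0.1,0],
    [0.6,0,-0.0005,0.12,0],
    [0.6,0,-0.0005,0.128,0],
    [0.6,0,-0.0005,0.131,0],
    [0.6,0,-0.0005,0.132,0],
    [0.6,0,-0.0005,0.1325,0],
    [0.6,0,-0.0005,0.1325,0],
    [0.4,0,-0.0005,0.1325,0],
    [0,0,-0.0005,0.1325,0],
    [-1,0,-0.0005,0.1325,0],
    [-1,0,-0.0005,0.1325,0],
    [-1,0,-0.0005,0.1325,0],
    [-1,0,-0.0005,0.1,0],
    [-1,0,-0.0005,0.05,0],
    [-1,0,-0.0005,0.01,0],
    [-1,0,-0.0005,-0.02,0],
    [-1,0,-0.0005,-0.02,0],
  ],
)

```text
time: 29.22
tool_pos: [0.6429, -0.1671, 0.1982]
tool_rot: [-3.139, 0.005, -3.011]
contact_force: [0.1, -0.7, -0.7]
opening: 0.0916
grip_force: 0.0
```

```bash
python3 - <<'E'
from h import *
o,c=see("w10");W=wcloud(o,c)
for s in(.096,.032,-.032):near(W,G(s),.028);print(G(s))
E
```

```text
1231 cap ((639.5665893554688, -168.12283325195312), 19.239843368530273) z 0.10085012598181908
(0.641536, -0.16597199999999998)
1421 cap ((577.1378784179688, -176.07562255859375), 19.12015151977539) z 0.10098280284017032
(0.578112, -0.17432399999999998)
1877 cap ((514.3555908203125, -185.16824340820312), 19.297191619873047) z 0.10105461244934051
(0.514688, -0.182676)
```

View pics/w10.png

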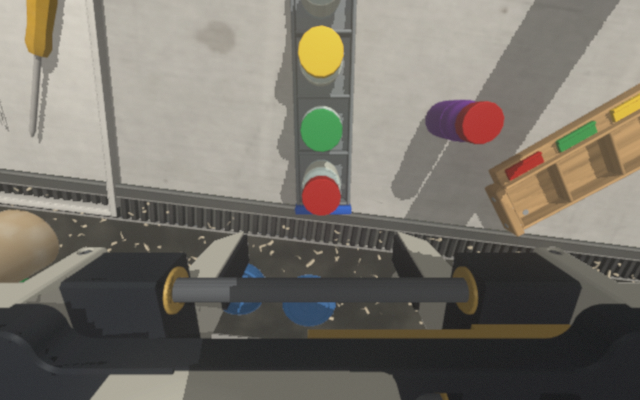

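All four jars are standing in the grey rack: red (321,195) at the blue end, then green (321,130), yellow (321,50) and black at the top edge. The gripper is clear above them.

```bash
python3 -c "
from cell import *
print(hand_in())"
```

```text
the job is handed in; nothing more can be done
None
```

All four jars stand released in the grey rack in reverse order (red at the blue end, then green, yellow, black), each within about 5 mm of its place's middle, and I handed the job in at about 29 s; it returned no verdict.

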